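# Restart the water filter's cartridge timer under its swivel cover

### The job

The water filter has a new cartridge, so restart its timer: swing the flat cover on the unit sideways round its pivot screw until the round port is wholly uncovered, press the button inside the port fully down and hold it there for two seconds. Then let the button come up and swing the cover back fully home over the port, without knocking over or shoving the jars beside the unit.

Things in the scene. Friction and masses are not known exactly. Their poses are not given: they have to be found in the camera images.
- filter_unit: low water filter unit fixed on the worktop: grey top, white skirt, 200 (x) x 236 (y) x 60 mm high. Origin at the centre of its underside; +x points to its back (two brass hose stubs), -x to its front (vent slots), +y to its left. Its flat top (deck) is 60 mm above the origin. A wall cabinet overhangs the worktop from about x = 0.61 m on, 0.44 m up: approach the unit low
- pivot (a point): slotted screw head on which the cover turns, about a vertical axis; it is at x = +30, y = +70 mm in the unit's frame; the point is on the cover's top face, 67 mm above the worktop
- port (a point): centre of the round port in the deck, at deck height (60 mm above the worktop), at x = +30, y = -20 mm in the unit's frame, 90 mm from the pivot axis. The port is 67 mm across and 16 mm deep. In it is a round button 42 mm across, centred in the port, whose flat top is 8 mm below the deck when up
- knob (a point): upright round black knob on the cover, 24 mm across, 38 mm tall above the cover's top face, standing over the centre of the cover's round end, 90 mm from the pivot axis; the point is on the knob's axis, 22 mm above the cover's top face and 16 mm below the knob's top; 89 mm above the worktop. It moves with the cover
- cover_plate (a joint): angle of the cover about the pivot, rad. The cover is a flat steel plate 4 mm thick, 3 mm above the deck, with a round end 92 mm across over the port. 0 = shut against its stop, straight over the port (it may start slightly ajar); it grows as the cover swings toward the unit's front (clockwise from above), to a stop at 1.5. The port is wholly clear from 0.92. It stays where it is left; about 1.5 N at the knob moves it
- timer_button (a joint): travel of the button in the port, m: 0 = up, 0.006 = fully down; pressed straight down, it springs back. It takes about 2 N to start and 5 N to press fully
- spice_jar_mid (a point): centre (half-way up) of a loose spice jar standing on the worktop at the unit's right, 45 mm across, 106 mm tall; leave it alone
- honey_mid (a point): centre (half-way up) of a loose honey jar standing on the worktop at the unit's left, 66 x 72 mm across, 102 mm tall; leave it alone
Mind the look-alikes: they are no part of the job. Leave any orange look-alike of the part that bears spice_jar_mid alone.

How it is judged:
On the way, in this order (a step that is already met when the one before it is completed fails the run):
1. the cover is swung aside so that the port is uncovered (cover angle over 0.9 rad) (value of joint cover_plate above 0.9 rad), for 0.1 s.
2. with the port uncovered, the button is held down (over 4.5 of its 6 mm) for at least 1.5 s (value of joint cover_plate above 0.9 rad and value of joint timer_button above 0.0045 m), for 1.5 s.
At the end, for the whole second after the job is handed in: The cover is back home over the port (cover angle under 0.08 rad) and at rest, the button is up (under 1.5 mm of travel), and both jars stand upright (value of joint cover_plate below 0.08 rad and value of joint timer_button below 0.0015 m and velocity of joint cover_plate between -0.05 and 0.05 rad/s and angle between each of spice_jar_mid, honey_mid's own z axis and vertical below 0.2 rad); the robot touches nothing.
It fails at once if the spice jar is moved more than 40 mm or tipped (distance of spice_jar_mid from where it was at the start of the episode above 0.04 m or angle between spice_jar_mid's own z axis and vertical above 0.4 rad).
It fails at once if the honey jar is moved more than 40 mm or tipped (distance of honey_mid from where it was at the start of the episode above 0.04 m or angle between honey_mid's own z axis and vertical above 0.4 rad).
It also fails if it takes over 64 s, if anything falls off the work surface, if the arm or the gripper's body presses on something with over 40 N, if the wrist force passes 120 N, or if a joint passes its speed limit or range.

### The arm

A 6-joint arm with a two-finger parallel gripper is mounted at the origin on a cart in front of the work surface, level with it; the furniture and walls round the work are solid. World frame = base frame: x ahead of the robot, y to its left, z up, the work surface at z = 0. Lengths are in m, angles in rad, forces in N, time in s.
With the tool pointing down it reaches from about 0.35 to 0.725 m from the base axis. Payload 4.3 kg.
Tool frame: the origin (TCP) lies on the centre line of the jaws, within the pads' length; the fingertips stand 22 mm ahead of it and the grasp point (between the pads) lies 3 mm ahead of it; z points along the fingers, y is the line along which they close (so a half turn about z gives the same grasp; the last joint's range is limited). The gripper opens to 85 mm and grips with 20 to 120 N. Pads are 22 mm wide; open, the fingers measure 114 mm over their backs; the gripper's body (76 mm by 85 mm) begins 54 mm behind the grasp point. The pads swing forward as they close: fully open they stand 13 mm farther back than shut.
Start: joints at [1.05, 0.377, 0.081, 1.274, 0, 1.46], TCP at [0.23, 0.527, 0.253] pointing down, gripper open.
Joint ranges: [-2.72, 2.72], [-0.84, 1.66], [-1.02, 1.22], [-1.77, 2.12], [-1.37, 1.28], [-3.14, 3.14]. Speed limits (rad/s): [2.57, 2.57, 3.14, 3.14, 3.14, 3.14].

### API

Orientations are given as a unit quaternion [w, x, y, z].
In Python, from workcell import * gives the robot as it stands.
- The arm moves only by the shell command python3 -m crank 'ROWS' [OPENING]. ROWS is text: rows parted by semicolons, each of 6 numbers parted by spaces: the shift along the tool's x, y, z in m, then the turn, a rotation vector about the tool's x, y, z in degrees. In form: tx ty tz rx ry rz; .... A call has 1 to 5 rows; each row is the pose to reach, as a shift and turn from the pose commanded when the call began, along the tool's axes at that moment; what a row does not reach only later rows make up. A row lasts 1/10 s, in which the tool goes at most 50 mm and 8.59 degrees, less where a joint would pass 70% of its speed; a pose out of reach is approached as far as the arm can. A call with a gripper value outside its range is refused whole. OPENING is the finger opening in m, from 0 to 0.0854, set as the call begins (- or left out, the last holds). The fingers move at their own pace and stop on an object; the grip force is fixed at half the most. Time passes only in rows, so rows that repeat a pose let the fingers close. It gives the time, the measured TCP pose, the force, the opening and the grip force at its end, in the units of the state.
- get_obs(): the state, without advancing time (a new reading comes with each control period).
- camera(name): name is "side" or "top"; returns the picture (384x512x3 uint8, blue, green, red); there is no depth.
- camera_model(name): a dict with "mtx" (3x3 intrinsics, pixels), "rvec" (rotation vector, rad) and "tvec" (3), from world to camera coordinates, as OpenCV has them. Camera axes: x right, y down, z forward; pixel columns grow to the right and rows downward; lengths in m; the calibration is good to about 2 mm. A picture is of the moment at which its call begins. camera_model takes no time and is no camera call.
- close_job(): hands the job in; it is judged then, once.
The state is a dict: "t": time; "joint_pos": joint angles; "qd": joint speeds; "tau": joint torques, N m; "eef_pos": TCP position; "tool_rot": TCP orientation; "force": force on the tool from outside, world axes, zero at the start; "ft_torque": the same for the moment, N m; "gripper_width": finger opening in m; "grasp_force": force on a finger pad.
Only numpy, scipy, OpenCV 4.12 (cv2) and the standard library are available. Lean on these libraries where they do the work, as an engineer would, in place of code of your own. Each camera call takes 0.05 s, during which the arm holds its last target. There are 200 camera calls.

## Working session

There is one attempt and no reset: what is moved stays moved. The work goes in short steps, Python scripts to look and compute and a shell command to move; the robot and the scene stay as the last step left them, time stands still between calls to the robot, and variables do not carry over. Pictures are saved under pics/ and viewed, at most 10 in all, crops included, and the job is handed in when it is done.

```bash
mkdir -p pics; python3 - <<'E'
from workcell import *
import cv2
o=get_obs();print(o)
for n in("top","side"):
    cv2.imwrite(f"pics/{n}0.png",camera(n));print(n,camera_model(n))
E
```

```text
{'t': 0.0, 'joint_pos': array([1.04970820e+00, 3.78070412e-01, 7.96476246e-02, 1.27441629e+00,
       3.59330747e-07, 1.46049758e+00]), 'qd': array([-0.00042996,  0.0017443 ,  0.00140856, -0.00149258,  0.00039964,
        0.00093349]), 'tau': array([ 1.89895973e-04, -4.63605952e+01,  2.69875878e+01,  2.08905892e-02,
       -1.14804830e-04,  4.47155955e-06]), 'eef_pos': array([0.22930532, 0.52663489, 0.25236506]), 'tool_rot': array([-3.17283663e-04,  2.03953460e-01,  9.78980052e-01, -9.70846481e-04]), 'force': array([ 0.52972375, -0.22471885, -0.25401987]), 'ft_torque': array([-0.01741364,  0.00579635,  0.0037144 ]), 'grasp_force': 0.0, 'gripper_width': 0.08569906311273068}
top {'mtx': array([[375.57477381,   0.        , 254.44150982],
       [  0.        , 375.57477381, 190.89003363],
       [  0.        ,   0.        ,   1.        ]]), 'rvec': array([ 2.15136643, -2.11929818,  0.18317005]), 'tvec': array([-0.03383013,  0.48878251,  0.83323295])}
side {'mtx': array([[354.2466756 ,   0.        , 253.39359313],
       [  0.        , 354.2466756 , 191.23233166],
       [  0.        ,   0.        ,   1.        ]]), 'rvec': array([ 2.01638744, -0.39646831,  0.21115567]), 'tvec': array([-0.46316175,  0.14004803,  0.74558032])}
```

View pics/top0.png

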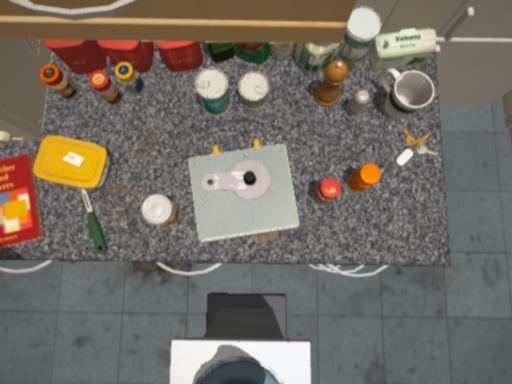

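View pics/side0.png

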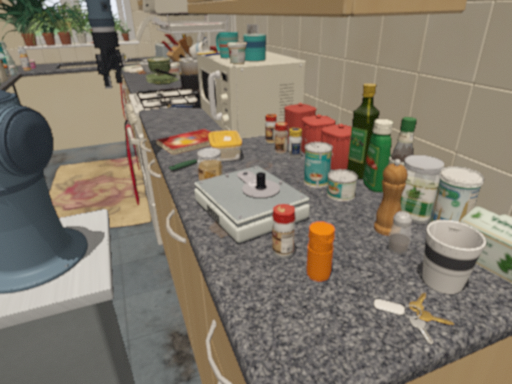

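The top view shows the cover's knob at about (250,178) and its pivot screw at about (210,182). The honey jar is at (158,210). Two things could be the spice jar: the red-capped jar at (328,188), which is the right one, and the orange look-alike at (367,177). No other knob or cover resembles the target.

```bash
cat > h.py <<'E'
import numpy as np,cv2
from workcell import *
def ray(n,px,z):
    m=camera_model(n);R=cv2.Rodrigues(np.array(m["rvec"]))[0];t=np.array(m["tvec"]).ravel()
    d=R.T@np.linalg.inv(m["mtx"])@np.array([px[0],px[1],1.]);c=-R.T@t
    return c+d*(z-c[2])/d[2]
def proj(n,p):
    m=camera_model(n);return cv2.projectPoints(np.array([p],float),m["rvec"],m["tvec"],m["mtx"],None)[0].ravel()
E
python3 - <<'E'
from h import *
im=cv2.imread("pics/top0.png");g=cv2.cvtColor(im,cv2.COLOR_BGR2GRAY)
def blobs(mask,x0,y0,x1,y1,z,nm):
    sub=np.zeros_like(mask);sub[y0:y1,x0:x1]=mask[y0:y1,x0:x1]
    n,_,s,c=cv2.connectedComponentsWithStats(sub)
    for i in range(1,n):
        if s[i,4]>6: print(nm,s[i],c[i].round(1),ray("top",c[i],z).round(4))
blobs((g<70).astype('u1'),235,165,270,195,.105,"knob(top)")
blobs((g<130).astype('u1'),202,173,219,191,.067,"pivot")
hsv=cv2.cvtColor(im,cv2.COLOR_BGR2HSV)
blobs(((hsv[...,1]>150)).astype('u1'),312,170,345,205,.106,"spice cap")
blobs((g>170).astype('u1'),135,190,182,225,.102,"honey")
for c in [(189,158),(287,146),(298,228),(201,240)]: print(ray("top",c,.06).round(4))
cv2.imwrite("pics/crop.png",cv2.resize(im[135:245,140:385],None,fx=3.2,fy=3.2,interpolation=2))
E
```

```text
knob(top) [244 172  12  13 113] [249.2 178. ] [ 0.5067 -0.0146  0.105 ]
pivot [208 180   5   5  21] [209.9 181.7] [0.5045 0.0749 0.067 ]
spice cap [319 178  22  21 321] [329.5 187.9] [ 0.4874 -0.1882  0.106 ]
honey [142 194  29  30 677] [156.2 208.6] [0.4372 0.1837 0.102 ]
[0.5608 0.1258 0.06  ]
[ 0.5931 -0.1006  0.06  ]
[ 0.4032 -0.1253  0.06  ]
[0.3733 0.0909 0.06  ]
```

View pics/crop.png

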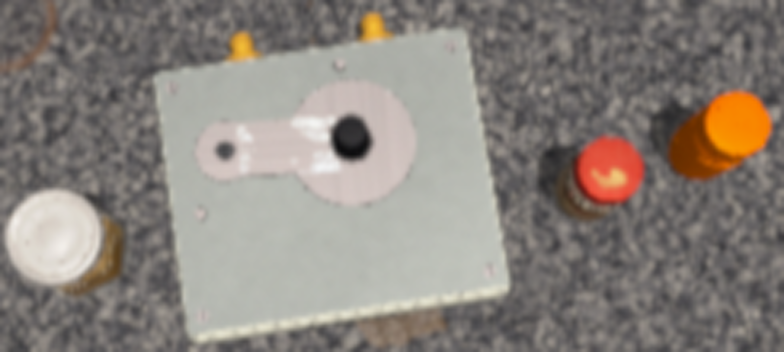

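The crop confirms the choice: black knob on the pinkish cover plate, pivot screw at its left end, cover slightly ajar toward the front. The red-capped jar is the spice jar, and the orange one next to it is the look-alike. I'll cage the knob loosely between the fingers and swing it with the tool turning along.

```bash
cat >> h.py <<'E'
from scipy.spatial.transform import Rotation as Ro
def cmd(*targets):
    """world x,y,z,yaw(of tool y, deg) -> tool-frame rows to be typed"""
    o=get_obs();q=o["tool_rot"];R=Ro.from_quat([q[1],q[2],q[3],q[0]]).as_matrix()
    print("t",o["t"],"p",o["eef_pos"].round(4),"F",o["force"].round(1),"w",round(o["gripper_width"],4))
    for x,y,z,w in targets:
        a=np.radians(w);ty=np.array([np.cos(a),np.sin(a),0]);tz=np.array([0,0,-1.]);T=np.c_[np.cross(ty,tz),ty,tz]
        D=R.T@T
        print((R.T@(np.array([x,y,z])-o["eef_pos"])).round(4),np.degrees(Ro.from_matrix(D).as_rotvec()).round(1))
E
python3 -c "
from h import *
cmd((.5067,-.0146,.17,1.4))"
```

```text
t 0.1 p [0.2293 0.5267 0.2525] F [ 0.3  1.  -0.2] w 0.0851
[-0.4705 -0.3854  0.0831] [-0.1  0.  65.1]
```

```bash
python3 -m crank '-0.470 -0.385 0.06 0 0 65; -0.470 -0.385 0.06 0 0 65; -0.470 -0.385 0.06 0 0 65; -0.470 -0.385 0.06 0 0 65; -0.470 -0.385 0.06 0 0 65' 0.036; python3 -c "
from h import *
cmd((.5067,-.0146,.17,1.4))"
```

```text
t: 0.6
eef_pos: [0.3433, 0.3039, 0.2282]
tool_rot: [-0.0, 0.551, 0.835, -0.0]
force: [1.5, -0.0, -0.1]
gripper_width: 0.036
grasp_force: 0.0
t 0.6 p [0.3433 0.3039 0.2282] F [ 1.5 -0.  -0.1] w 0.036
[-0.3571  0.0249  0.0583] [-0.   0.  21.8]
```

```bash
python3 -m crank '-0.35 0.025 0.05 0 0 22; -0.35 0.025 0.05 0 0 22; -0.35 0.025 0.05 0 0 22; -0.35 0.025 0.05 0 0 22; -0.35 0.025 0.05 0 0 22'; python3 -c "
from h import *
cmd((.5067,-.0146,.15,1.4))"
```

```text
t: 1.1
eef_pos: [0.4579, 0.0844, 0.193]
tool_rot: [-0.0, 0.698, 0.716, -0.0]
force: [1.3, 0.3, -0.7]
gripper_width: 0.0363
grasp_force: 0.0
t 1.1 p [0.4579 0.0844 0.193 ] F [ 1.3  0.3 -0.7] w 0.0363
[-0.1003  0.0462  0.0429] [-0.  -0.   0.1]
```

```bash
python3 -m crank '-0.10 0.046 0.04 0 0 0; -0.10 0.046 0.04 0 0 0; -0.10 0.046 0.04 0 0 0; -0.10 0.046 0.04 0 0 0; -0.10 0.046 0.04 0 0 0'; python3 - <<'E'
from h import *
cmd((.5067,-.0146,.097,1.4))
a=camera("side");b=camera("top")
cv2.imwrite("pics/s1.png",np.hstack([cv2.resize(a[110:260,170:320],(400,400),interpolation=2),cv2.resize(b[110:260,170:320],(400,400),interpolation=2)]))
E
```

```text
t: 1.6
eef_pos: [0.5055, -0.0117, 0.1533]
tool_rot: [-0.001, 0.698, 0.716, -0.0]
force: [-0.2, 0.3, 0.6]
gripper_width: 0.0359
grasp_force: 0.0
t 1.6 p [ 0.5055 -0.0117  0.1533] F [-0.2  0.3  0.6] w 0.0359
[-0.003   0.0012  0.0563] [-0.1 -0.1  0.1]
```

View pics/s1.png

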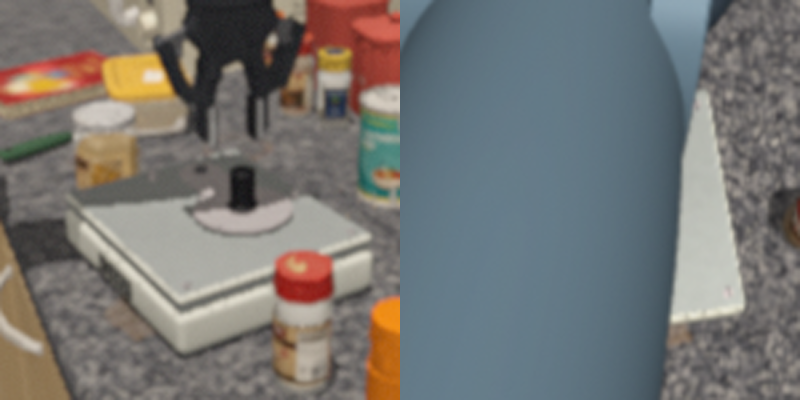

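The fingers straddle the knob (side crop: knob top at (242,172), fingertips at about (207,140) and (258,140)). The arm hides the top view. I'll cross-check with a ray from the side view, then descend.

```bash
python3 -c "
from h import *
print(ray('side',(260.75,175),.105),proj('side',(.5067,-.0146,.105)))"; python3 -m crank '-0.003 0.001 0.02 0 0 0; -0.003 0.001 0.04 0 0 0; -0.003 0.001 0.056 0 0 0; -0.003 0.001 0.056 0 0 0'; python3 - <<'E'
from h import *
P=np.array([.504,.074]);
def t(k): # knob at world bearing k deg from pivot
    a=np.radians(k);return (*(P+.09*np.array([np.cos(a),np.sin(a)])),.096,k+90)
cmd(*[t(k) for k in (-93,-98,-103,-108,-113)])
E
```

```text
[ 0.5099386  -0.02319346  0.105     ] [258.11536561 173.85516447]
t: 2.1
eef_pos: [0.5059, -0.0137, 0.0964]
tool_rot: [-0.001, 0.697, 0.717, -0.001]
force: [0.5, 0.4, -0.0]
gripper_width: 0.0357
grasp_force: 0.0
t 2.1 p [ 0.5059 -0.0137  0.0964] F [ 0.5  0.4 -0. ] w 0.0357
[-0.002  -0.0066  0.0004] [-0.1 -0.   4.6]
[-0.001  -0.0144  0.0004] [-0.1 -0.   9.6]
[ 0.0006 -0.0221  0.0004] [-0.1 -0.  14.6]
[ 0.0029 -0.0296  0.0004] [-0.1 -0.  19.6]
[ 0.0059 -0.0369  0.0005] [-0.1 -0.  24.6]
```

```bash
python3 -m crank '-0.002 -0.0066 0 0 0 4.6; -0.001 -0.0144 0 0 0 9.6; 0.0006 -0.022 0 0 0 14.6; 0.003 -0.0296 0 0 0 19.6; 0.006 -0.037 0 0 0 24.6'; python3 - <<'E'
from h import *
P=np.array([.504,.074]);
def t(k):
    a=np.radians(k);return (*(P+.09*np.array([np.cos(a),np.sin(a)])),.096,k+90)
cmd(*[t(k) for k in (-119,-125,-131,-137,-143)])
E
```

```text
t: 2.6
eef_pos: [0.471, -0.0097, 0.099]
tool_rot: [0.001, 0.835, 0.55, 0.001]
force: [1.6, -0.6, -1.3]
gripper_width: 0.0361
grasp_force: 0.8
t 2.6 p [ 0.471  -0.0097  0.099 ] F [ 1.6 -0.6 -1.3] w 0.0361
[ 0.0004 -0.0117  0.003 ] [ 0.2 -0.   5.8]
[ 0.0019 -0.021   0.003 ] [ 0.2 -0.  11.8]
[ 0.0043 -0.0302  0.0029] [ 0.2 -0.  17.8]
[ 0.0076 -0.039   0.0029] [ 0.2 -0.1 23.8]
[ 0.0118 -0.0474  0.0029] [ 0.2 -0.1 29.8]
```

```bash
python3 -m crank '0.0004 -0.0117 0 0 0 5.8; 0.002 -0.021 0 0 0 11.8; 0.0043 -0.030 0 0 0 17.8; 0.0076 -0.039 0 0 0 23.8; 0.012 -0.0474 0 0 0 29.8';  python3 - <<'E'
from h import *
P=np.array([.504,.074]);
def t(k):
    a=np.radians(k);return (*(P+.09*np.array([np.cos(a),np.sin(a)])),.096,k+90)
cmd(*[t(k) for k in (-146,-149,-152)])
E
```

```text
t: 3.1
eef_pos: [0.4321, 0.02, 0.0992]
tool_rot: [0.001, 0.949, 0.317, 0.001]
force: [2.1, -0.9, -0.6]
gripper_width: 0.0358
grasp_force: 0.8
t 3.1 p [0.4321 0.02   0.0992] F [ 2.1 -0.9 -0.6] w 0.0358
[ 0.     -0.0046  0.0031] [ 0.1 -0.1  2.9]
[ 0.0004 -0.0093  0.0031] [ 0.1 -0.1  5.9]
[ 0.001  -0.0139  0.0031] [ 0.1 -0.1  8.9]
```

```bash
python3 -m crank '0 -0.0046 0 0 0 2.9; 0.0004 -0.0093 0 0 0 5.9; 0.001 -0.014 0 0 0 8.9; 0.001 -0.014 0 0 0 8.9; 0.0005 -0.0105 0 0 0 8.9';python3 -m crank '0 0 -0.02 0 0 0; 0 0 -0.05 0 0 0; 0 0 -0.08 0 0 0; 0 0 -0.08 0 0 0';  python3 - <<'E'
from h import *
cmd((.516,-.0155,.14,-30))
a=camera("side");b=camera("top")
cv2.imwrite("pics/s2.png",np.hstack([cv2.resize(a[110:260,170:320],(400,400),interpolation=2),cv2.resize(b[110:260,170:320],(400,400),interpolation=2)]))
E
```

```text
t: 3.6
eef_pos: [0.4254, 0.0287, 0.0983]
tool_rot: [0.0, 0.97, 0.245, 0.0]
force: [0.1, 0.1, 0.0]
gripper_width: 0.0358
grasp_force: 0.0
t: 4.0
eef_pos: [0.4284, 0.0277, 0.1815]
tool_rot: [0.001, 0.97, 0.244, 0.004]
force: [0.7, -0.3, 0.6]
gripper_width: 0.0359
grasp_force: 0.0
t 4.0 p [0.4284 0.0277 0.1815] F [ 0.7 -0.3  0.6] w 0.0359
[0.0565 0.0794 0.0422] [  0.3  -0.3 -31.8]
```

View pics/s2.png

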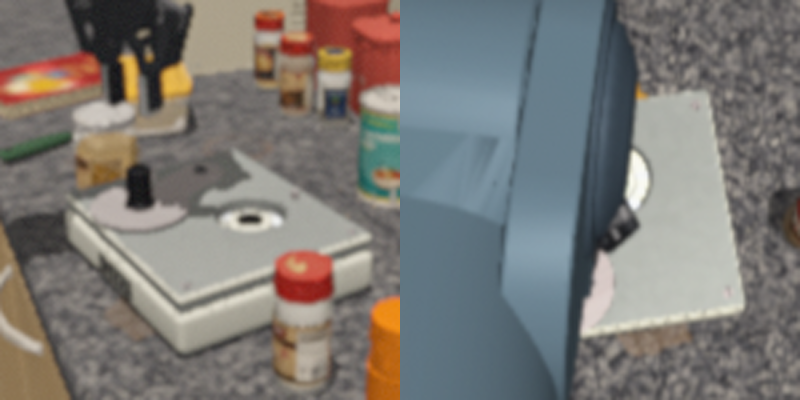

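The cover is clear of the port. In the side crop the port is at (250,218) and the knob top at (139,168). Now to locate both.

```bash
python3 - <<'E'
from h import *
f=lambda u,v:(170+u*.375,110+v*.375)
print("port side",ray('side',f(250.5,218),.056),"top R edge",ray('top',f(251,178),.06),"knob",ray('side',f(139,168),.105))
print("pred port px",(np.array(proj('side',(.516,-.0155,.056)))-[170,110])/.375)
cmd((.516,-.0165,.14,-30),(.516,-.0165,.09,-30))
E
```

```text
port side [ 0.51969114 -0.01853049  0.056     ] top R edge [ 0.51925691 -0.04815862  0.06      ] knob [0.42935923 0.02560292 0.105     ]
pred port px [245.52315057 217.36046225]
t 4.1 p [0.4262 0.0279 0.1782] F [-0.3  0.3 -0.7] w 0.0361
[0.0581 0.0815 0.0384] [  0.1  -0.1 -31.8]
[0.058  0.0815 0.0884] [  0.1  -0.1 -31.8]
```

```bash
python3 -m crank '0.03 0.04 0.02 0 0 -15; 0.058 0.0815 0.038 0 0 -30; 0.058 0.0815 0.038 0 0 -30; 0.058 0.0815 0.038 0 0 -30; 0.058 0.0815 0.038 0 0 -30' 0.0; python3 - <<'E'
from h import *
cmd((.517,-.0165,.09,-30),(.517,-.0165,.075,-30))
E
```

```text
t: 4.6
eef_pos: [0.514, -0.0165, 0.1375]
tool_rot: [-0.001, 0.874, 0.486, -0.001]
force: [0.2, 0.0, -0.9]
gripper_width: 0.0002
grasp_force: 0.0
t 4.6 p [ 0.514  -0.0165  0.1375] F [ 0.2  0.  -0.9] w 0.0002
[0.0017 0.0027 0.0475] [-0.2  0.1 -1.8]
[0.0017 0.0028 0.0625] [-0.2  0.1 -1.8]
```

```bash
python3 -m crank '0.0015 0.0025 0.03 0 0 0; 0.0015 0.0025 0.055 0 0 0; 0.0015 0.0025 0.061 0 0 0;0.0015 0.0025 0.061 0 0 0'; python3 -m crank '0 0 0.003 0 0 0; 0 0 0.005 0 0 0; 0 0 0.005 0 0 0; 0 0 0.005 0 0 0'
```

```text
t: 5.0
eef_pos: [0.5161, -0.016, 0.0773]
tool_rot: [-0.001, 0.874, 0.486, -0.001]
force: [-0.2, -0.1, 0.4]
gripper_width: 0.0001
grasp_force: 0.0
t: 5.4
eef_pos: [0.5184, -0.0165, 0.0741]
tool_rot: [0.0, 0.874, 0.486, 0.001]
force: [-0.0, -0.3, 1.7]
gripper_width: 0.0001
grasp_force: 0.4
```

```bash
python3 -m crank '0 0 0.002 0 0 0; 0 0 0.004 0 0 0; 0 0 0.004 0 0 0; 0 0 0.004 0 0 0';python3 -m crank '0 0 0.002 0 0 0; 0 0 0.003 0 0 0; 0 0 0.003 0 0 0; 0 0 0.003 0 0 0'
```

```text
t: 5.8
eef_pos: [0.5185, -0.0165, 0.0698]
tool_rot: [0.0, 0.874, 0.486, 0.0]
force: [-0.1, -0.5, 3.1]
gripper_width: -0.0002
grasp_force: 2.0
t: 6.2
eef_pos: [0.5185, -0.0165, 0.0679]
tool_rot: [0.001, 0.874, 0.486, 0.001]
force: [-3.4, 1.1, 14.2]
gripper_width: 0.0002
grasp_force: 7.4
```

The force jumped to 14 N, so the button has bottomed out. I'll hold it there.

```bash
for i in 1 2 3 4 5; do python3 -m crank '0 0 0 0 0 0; 0 0 0 0 0 0; 0 0 0 0 0 0; 0 0 0 0 0 0; 0 0 0 0 0 0' | egrep '^(t|eef_pos|force):'; done
```

```text
t: 6.7
eef_pos: [0.5185, -0.0165, 0.0679]
force: [-3.3, 0.4, 14.9]
t: 7.2
eef_pos: [0.5186, -0.0165, 0.0679]
force: [-4.1, 0.3, 14.7]
t: 7.7
eef_pos: [0.5185, -0.0165, 0.0679]
force: [-3.2, 0.3, 14.2]
t: 8.2
eef_pos: [0.5185, -0.0165, 0.0679]
force: [-3.4, 0.3, 15.1]
t: 8.7
eef_pos: [0.5185, -0.0165, 0.0679]
force: [-3.2, 0.6, 14.2]
```

```bash
python3 -m crank '0 0 -0.02 0 0 0; 0 0 -0.06 0 0 0; 0 0 -0.09 0 0 0; 0 0 -0.09 0 0 0' 0.036; python3 - <<'E'
from h import *
cmd((.4265,.028,.155,-61.8))
E
```

```text
t: 9.1
eef_pos: [0.5206, -0.0168, 0.1602]
tool_rot: [0.002, 0.874, 0.486, 0.003]
force: [0.8, -0.6, 0.3]
gripper_width: 0.0358
grasp_force: 0.0
t 9.1 p [ 0.5206 -0.0168  0.1602] F [ 0.8 -0.6  0.3] w 0.0358
[-0.0115 -0.1037  0.0045] [ 0.3 -0.3 30. ]
```

```bash
python3 -m crank '-0.005 -0.05 0 0 0 15; -0.0115 -0.1035 0 0 0 30; -0.0115 -0.1035 0 0 0 30; -0.0115 -0.1035 0 0 0 30; -0.0115 -0.1035 0 0 0 30'; python3 - <<'E'
from h import *
cmd((.4265,.028,.098,-61.8))
a=camera("side");b=camera("top")
cv2.imwrite("pics/s3.png",np.hstack([cv2.resize(a[110:260,170:320],(400,400),interpolation=2),cv2.resize(b[110:260,170:320],(400,400),interpolation=2)]))
E
```

```text
t: 9.6
eef_pos: [0.4225, 0.0286, 0.1553]
tool_rot: [-0.0, 0.97, 0.244, -0.001]
force: [0.1, 0.1, -0.3]
gripper_width: 0.0362
grasp_force: 0.0
t 9.6 p [0.4225 0.0286 0.1553] F [ 0.1  0.1 -0.3] w 0.0362
[0.0033 0.0025 0.0573] [-0.1  0.1  0. ]
```

View pics/s3.png

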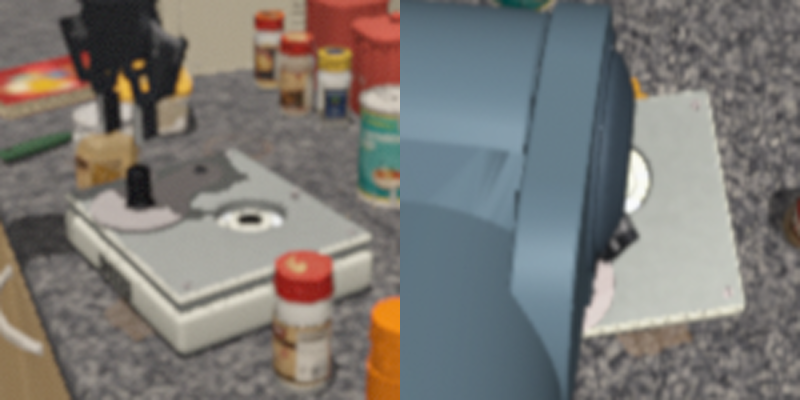

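The knob is unmoved (side crop (139,168)), with the fingers just above it. I'll correct by a few mm, descend, then swing home.

```bash
python3 -m crank '0.004 0.003 0 0 0 0; 0.004 0.003 0.02 0 0 0; 0.004 0.003 0.04 0 0 0; 0.004 0.003 0.057 0 0 0; 0.004 0.003 0.057 0 0 0'; python3 - <<'E'
from h import *
P=np.array([.504,.074]);
def t(k):
    a=np.radians(k);return (*(P+.09*np.array([np.cos(a),np.sin(a)])),.098,k+90)
cmd(*[t(k) for k in (-144,-138,-132,-126,-120)])
E
```

```text
t: 10.2
eef_pos: [0.4275, 0.0275, 0.0974]
tool_rot: [-0.001, 0.97, 0.244, -0.002]
force: [-0.4, 0.1, -0.3]
gripper_width: 0.0363
grasp_force: 0.0
t 10.2 p [0.4275 0.0275 0.0974] F [-0.4  0.1 -0.3] w 0.0363
[ 0.0002  0.0074 -0.0006] [-0.2  0.2 -7.8]
[ 0.002   0.0167 -0.0006] [ -0.2   0.2 -13.8]
[ 0.0047  0.0257 -0.0007] [ -0.2   0.2 -19.8]
[ 0.0084  0.0344 -0.0007] [ -0.2   0.2 -25.8]
[ 0.0129  0.0426 -0.0007] [ -0.2   0.2 -31.8]
```

```bash
python3 -m crank '0 0.0074 0 0 0 -7.8; 0.002 0.0167 0 0 0 -13.8; 0.0047 0.0257 0 0 0 -19.8; 0.0084 0.0344 0 0 0 -25.8; 0.013 0.0426 0 0 0 -31.8'; python3 - <<'E'
from h import *
P=np.array([.504,.074]);
def t(k):
    a=np.radians(k);return (*(P+.09*np.array([np.cos(a),np.sin(a)])),.098,k+90)
cmd(*[t(k) for k in (-114,-108,-102,-96,-91)])
E
```

```text
t: 10.7
eef_pos: [0.4602, -0.004, 0.0997]
tool_rot: [-0.001, 0.865, 0.502, -0.001]
force: [-1.6, 1.3, -1.8]
gripper_width: 0.0358
grasp_force: 0.8
t 10.7 p [ 0.4602 -0.004   0.0997] F [-1.6  1.3 -1.8] w 0.0358
[-0.0001  0.0083  0.0017] [-0.1  0.  -5.7]
[0.0014 0.0176 0.0017] [ -0.1   0.  -11.7]
[0.0038 0.0267 0.0017] [ -0.1   0.  -17.7]
[0.0071 0.0355 0.0017] [ -0.1   0.  -23.7]
[0.0106 0.0426 0.0016] [ -0.1  -0.  -28.7]
```

```bash
python3 -m crank '0 0.0083 0 0 0 -5.7; 0.0014 0.0176 0 0 0 -11.7; 0.0038 0.0267 0 0 0 -17.7; 0.0071 0.0355 0 0 0 -23.7; 0.0106 0.0426 0 0 0 -28.7'; python3 - <<'E'
from h import *
P=np.array([.504,.074]);
def t(k):
    a=np.radians(k);return (*(P+.09*np.array([np.cos(a),np.sin(a)])),.098,k+90)
cmd(*[t(k) for k in (-88,-85,-82,-79,-76)])
E
```

```text
t: 11.2
eef_pos: [0.503, -0.0162, 0.0998]
tool_rot: [-0.0, 0.714, 0.7, -0.0]
force: [-1.9, 0.3, 0.1]
gripper_width: 0.036
grasp_force: 0.8
t 11.2 p [ 0.503  -0.0162  0.0998] F [-1.9  0.3  0.1] w 0.036
[0.0004 0.0042 0.0018] [-0.1 -0.  -3.1]
[0.0008 0.0089 0.0018] [-0.  -0.  -6.1]
[0.0014 0.0135 0.0018] [-0.  -0.  -9.1]
[0.0022 0.0182 0.0018] [ -0.   -0.  -12.1]
[0.0033 0.0227 0.0018] [ -0.   -0.  -15.1]
```

```bash
python3 -m crank '0.0004 0.004 0 0 0 -3; 0.0008 0.009 0 0 0 -6; 0.0014 0.0135 0 0 0 -9; 0.0016 0.015 0 0 0 -9; 0.0016 0.015 0 0 0 -9'; python3 -m crank '0 0.001 0 0 0 0; 0 0.002 0 0 0 0; 0 0.002 0 0 0 0; 0 0.002 0 0 0 0'
```

```text
t: 11.7
eef_pos: [0.5183, -0.0149, 0.0999]
tool_rot: [0.0, 0.658, 0.753, 0.0]
force: [0.8, -0.0, 1.4]
gripper_width: 0.0358
grasp_force: 0.1
t: 12.1
eef_pos: [0.5197, -0.0144, 0.0995]
tool_rot: [0.0, 0.658, 0.753, 0.0]
force: [-1.4, -0.3, 0.3]
gripper_width: 0.0363
grasp_force: 0.5
```

```bash
for i in 1 2; do python3 -m crank '0 0.0007 0 0 0 0; 0 0.0015 0 0 0 0; 0 0.0015 0 0 0 0; 0 0.0015 0 0 0 0' | egrep '^(t|eef_pos|force):'; done
```

```text
t: 12.5
eef_pos: [0.5212, -0.0142, 0.0994]
force: [-1.4, -0.6, -0.2]
t: 12.9
eef_pos: [0.5227, -0.014, 0.0994]
force: [-1.1, -0.2, 0.3]
```

```bash
for i in 1 2; do python3 -m crank '0 0.0007 0 0 0 0; 0 0.0015 0 0 0 0; 0 0.0015 0 0 0 0; 0 0.0015 0 0 0 0' | egrep '^(t|eef_pos|force):'; done
```

```text
t: 13.3
eef_pos: [0.5242, -0.0138, 0.0995]
force: [-1.3, -1.5, -0.2]
t: 13.7
eef_pos: [0.5257, -0.0136, 0.0995]
force: [-1.1, -1.6, -0.4]
```

```bash
for i in 1 2; do python3 -m crank '0 0.0007 0 0 0 0; 0 0.0015 0 0 0 0; 0 0.0015 0 0 0 0; 0 0.0015 0 0 0 0' | egrep '^(t|eef_pos|force):'; done
```

```text
t: 14.1
eef_pos: [0.5267, -0.0135, 0.0994]
force: [-3.0, -1.2, 1.8]
t: 14.5
eef_pos: [0.5269, -0.0135, 0.0993]
force: [-5.8, -2.4, 5.0]
```

The force now rises without motion, so the cover is against its stop. I'll back off, lift and look.

```bash
python3 -m crank '0 -0.003 0 0 0 0; 0 -0.006 0 0 0 0; 0 -0.006 0 0 0 0; 0 -0.006 0 0 0 0'; python3 -m crank '0 0 -0.02 0 0 0; 0 0 -0.05 0 0 0; 0 0 -0.08 0 0 0; 0 0 -0.08 0 0 0';python3 -m crank '0.05 0 0 0 0 0; 0.10 0 0 0 0 0; 0.15 0 0 0 0 0; 0.2 0 0 0 0 0; 0.24 0 0 0 0 0'; python3 - <<'E'
from h import *
a=camera("side");b=camera("top")
cv2.imwrite("pics/s4.png",np.hstack([cv2.resize(a[110:260,170:320],(400,400),interpolation=2),cv2.resize(b[110:260,170:320],(400,400),interpolation=2)]))
E
```

```text
t: 14.9
eef_pos: [0.5232, -0.0139, 0.0997]
tool_rot: [0.0, 0.658, 0.753, 0.001]
force: [0.4, 0.0, 0.6]
gripper_width: 0.0361
grasp_force: 0.0
t: 15.3
eef_pos: [0.526, -0.0143, 0.1838]
tool_rot: [0.004, 0.658, 0.753, 0.003]
force: [1.0, -1.6, 0.1]
gripper_width: 0.0361
grasp_force: 0.0
t: 15.8
eef_pos: [0.4897, 0.2265, 0.1789]
tool_rot: [-0.0, 0.658, 0.753, 0.0]
force: [0.5, 0.5, -0.2]
gripper_width: 0.0361
grasp_force: 0.0
```

View pics/s4.png

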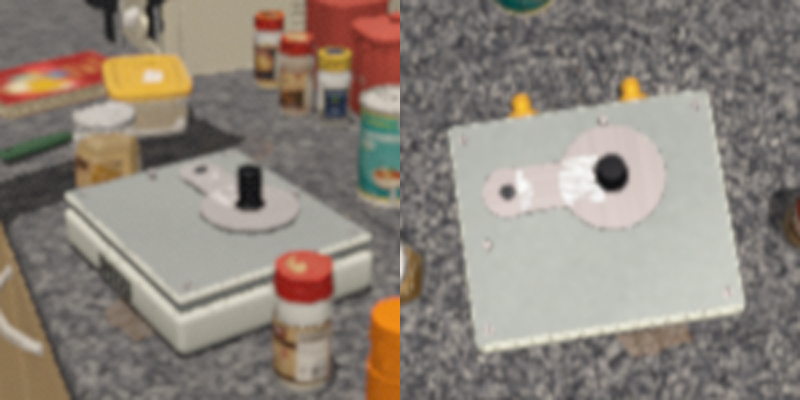

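The cover is home and square with the unit: pivot at (508,192) and knob at (612,172) in the top crop. Both jars are upright and the gripper is clear.

```bash
python3 -m crank '0 0 0 0 0 0; 0 0 0 0 0 0; 0 0 0 0 0 0'; python3 -c "
from workcell import *
print(close_job())"
```

```text
t: 16.2
eef_pos: [0.4907, 0.2225, 0.1792]
tool_rot: [-0.0, 0.659, 0.752, -0.0]
force: [-0.1, 0.1, -0.1]
gripper_width: 0.0358
grasp_force: 0.0
the job is handed in; nothing more can be done
None
```

The timer restart is finished and handed in at 16.2 s; no verdict came back. I swung the cover clear of the port (about 1.1 rad), held the button fully down for about 2.5 s, and pushed the cover back to its stop, with the jars still upright.

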